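Load the tile dryer and start it

TASK

Start the painted tile drying: push the tray it lies on fully home into the drying box, only then push the wide-open door fully shut, and with the door shut press the green start button right down and let it come up again. The tile is freshly painted, so do not touch it or lift it off its tray. Leave the jars, mug, beaker, brush and plain tile where they are.

Things in the scene. Friction and masses are not known exactly. Their poses are not given: they have to be found in the camera images.
- dryer: Cream drying box, fixed. Sizes in mm. Origin on the table under the middle of the chamber's front plane; own +x points from the front into the box, +y to the hinge side (left seen from the front), +z up. Chamber y -105 to 105, x 0 to 220; side walls 8 thick, 165 high; solid plinth 45 high; clear roof starts 8 behind the front plane, top 163 high. For the grey control box see start_top.
- tray (a joint): How far the aluminium tray stands out of the box, m: 0 fully home, up to 0.12 out. It slides straight along the dryer's own x; pushing towards the dryer's +x drives it home. Sliding friction about 1.5 N, it stays where it is left and has a firm stop at 0.
- tray_front (a point): Middle of the top edge, outer face (towards the robot), of the tray's orange front plate: 180 wide, 6 thick, 67 tall, top 115 above the table. At tray = 0 this face lies in the dryer's front plane, so a fingertip pointing down can push it fully home without meeting the roof. Behind it the tray is 170 x 170, floor top 52 and rims 62 above the table.
- door (a joint): Angle of the cream door, rad: 0 fully shut, grows as it opens towards the robot and to the left, up to 2.2; pi/2 is square to the front. Upright hinge at the left of the opening. It stays where it is left (friction 0.06 Nm); firm stop at 0. Nothing holds the door off the tray: leaving it wide open (above 1.5 rad) until the tray is in is up to the robot.
- hinge (a point): Point on the door's upright hinge axis, 110 above the table (dryer's own x 0, y +105). The axis lies in the plane of the door's inner face; its axes are the dryer's.
- door_edge (a point): Top corner of the door's free edge, outer face. Panel 210 from hinge to free edge, 12 thick (outer face 12 outside the plane through the hinge axis), 40 to 168 above the table. Shut, it lies on the dryer's front plane, from the hinge towards the dryer's -y, outer face to the dryer's -x. Outer face plain, no handle; a flat black strip by the free edge marks where to push.
- start (a joint): Travel of the green start button, m: 0 up, 0.006 fully down (about 5 N); it springs back. It counts as pressed beyond 0.004.
- start_top (a point): Centre of the top of the green button, 28 in diameter, pressed straight down. It sits on the grey control box fixed to the dryer's right side (dryer's own y -105 to -185, x 5 to 160, 110 high); behind it on that box is a flat black timer dial, 8 high, not used.
- tile: The freshly painted square tile, 100 x 100 x 12, pale blue with a brown star, lying loose on the tray. Origin in the middle of its underside, +z up. It rides along with the tray.
- tray_middle (a point): Middle of the tray's floor, on its top surface, 90 behind the outer face of the orange front plate.
- plain_tile: Bystander: plain unglazed terracotta tile 100 x 100 x 12 lying flat; origin in the middle of its underside.
- jar_blue: Bystander: closed white jar with blue cap, 56 diameter, 65 high; origin in the middle of its underside.
- jar_yellow: Bystander: the same with a yellow cap.
- jar_green: Bystander: the same with a green cap.
- mug: Bystander: brown mug, 76 diameter, 85 high, handle towards its own +y; origin in the middle of its underside.
- beaker: Bystander: white beaker, 80 diameter, 95 high; origin in the middle of its underside.
- brush: Bystander: flat brush lying on the table along its own x, about 200 long, less than 40 high.
Not all that is in view belongs to the job. Of the things like the tile, leave any that is black or yellow; of the rest the smaller one is meant.

How it is judged:
By the outcome, as a careful person would: the job done as asked, in the order asked, and still so for the second after the job is handed in, with the robot touching nothing.
It also fails if it takes over 64 s, if anything falls off the work surface, if the arm or the gripper's body presses on something with over 40 N, if the wrist force passes 120 N, or if a joint passes its speed limit or range.

ROBOT

A 6-joint arm with a two-finger parallel gripper is mounted at the origin on the work surface. World frame = base frame: x ahead of the robot, y to its left, z up, the work surface at z = 0. Lengths are in m, angles in rad, forces in N, time in s.
With the tool pointing down it reaches from about 0.375 to 0.975 m from the base axis. Payload 3.8 kg.
Tool frame: the origin (TCP) lies between the finger pads; the fingertips stand 22 mm ahead of it and the grasp point (between the pads) lies 3 mm ahead of it (bot.finger_overhang is the distance from the TCP to the fingertips, in m); x points along the fingers, y is the direction in which the jaws open and shut, and the axes are right-handed (so a half turn about x gives the same grasp; the last joint's range is limited). The gripper opens to 85 mm and grips with 20 to 120 N. Pads are 22 mm wide; open, the fingers measure 114 mm over their backs; the gripper's body (76 mm by 85 mm) begins 54 mm behind the grasp point. The pads swing forward as they close: fully open they stand 13 mm farther back than shut.
Start: joints at [-1.379, 0.264, 1.604, -0, 1.274, -0.037], TCP at [0.153, -0.657, 0.253] pointing down, gripper open.
Joint ranges: [-2.63, 2.63], [-0.94, 2.18], [0.31, 2.57], [-1.31, 4.45], [0, 2.66], [-2.55, 2.55]. Speed limits (rad/s): [2.57, 2.57, 3.14, 3.14, 3.14, 3.14].

INTERFACE

Orientations are given as a rotation vector (axis times angle).
In Python, from workcell import bot gives the robot as it stands. The module is installed in compiled form; this text tells all that it offers.
- The arm moves only by the tool arm_command, never from a script. Its argument "series" is a list that holds one entry, the list of rows, each a list of 7 numbers: the turn, a rotation vector about the tool's x, y, z in rad, then the shift along the tool's x, y, z in cm, then the opening, from 0 (shut) to 1 (fully open). In form: [[[rx, ry, rz, x, y, z, grip], ...]]. A call has 1 to 10 rows; each row shifts and turns the pose as measured when the row begins, along the tool's axes as they then stand; what a row does not reach is not made up. A row lasts 1/10 s, in which the tool goes at most 50 mm and 8.59 degrees, less where a joint would pass 70% of its speed; a pose out of reach is approached as far as the arm can. A call is refused whole if a number of a shift passes 5 or a number of a turn 0.15, either way. A call with a gripper value outside its range is refused whole. The fingers move at their own pace and stop on an object; "newtons" is the grip in N (left out, the last holds). Time passes only in rows, so rows that do not move let the fingers close. It gives the time, the measured TCP pose, the force and the opening at its end, in the units of the state.
- bot.read_state(): the state, without advancing time (a new reading comes with each control period).
- bot.read_camera(name): name is "scene" or "top" or "wrist"; returns (picture, depth): 384x512x3 uint8, blue, green, red; 384x512 float32, m along the optical axis (not along the pixel's ray), 0 where there is no reading.
- bot.camera_info(name): a dict with "K" (3x3 intrinsics, pixels), "extrinsics" (4x4, takes a point from camera to world coordinates). Camera axes: x right, y down, z forward; pixel columns grow to the right and rows downward; lengths in m; the calibration is good to about 2 mm. A picture is of the moment at which its call begins: read the wrist's pose just before it. camera_info takes no time and is no camera call; for the wrist camera it gives the pose at the moment of the call.
- bot.finish_job(): hands the job in, once; it reports no verdict.
The state is a dict: "time": time; "q": joint angles; "joint_vel": joint speeds; "joint_torque": joint torques, N m; "tool_pos": TCP position; "tcp_rot": TCP orientation; "wrist_force": force on the tool from outside, world axes, zero at the start; "torque": the same for the moment, N m; "width": opening from 0.0 (shut) to 1.0 (fully open).
Only numpy, scipy, OpenCV 4.12 (cv2) and the standard library are available. Lean on these libraries where they do the work, as an engineer would, in place of code of your own. Each camera call takes 0.05 s, during which the arm holds its last target.

## Working session

There is one attempt and no reset: what is moved stays moved. The work goes in short steps, Python scripts to look and compute and a tool call to move; the robot and the scene stay as the last step left them, time stands still between calls to the robot, and variables do not carry over. Pictures are saved under pics/ and viewed, and the job is handed in when it is done.

Besides the shell and the picture viewer there is one more tool, called after ">>>" as name([rows], argument=value, ...), one row to a line, values as JSON. arm_command: Moves the arm, as the interface text tells. Its arguments: {"type":"object","properties":{"series":{"type":"array"},"newtons":{"type":"number"}},"required":["series"]}

```bash
mkdir -p pics; cat > h.py <<'E'
import numpy as np, cv2
from workcell import bot
from scipy.spatial.transform import Rotation as R
def snap(name,fn):
    p,d=bot.read_camera(name); cv2.imwrite('pics/%s.png'%fn,p); np.save('pics/%s.npy'%fn,d)
    ci=bot.camera_info(name); np.savez('pics/%s_ci.npz'%fn,K=ci['K'],E=ci['extrinsics']); return p,d
def px(fn,pts):
    d=np.load('pics/%s.npy'%fn); c=np.load('pics/%s_ci.npz'%fn)
    o=[]
    for u,v in pts:
        z=d[int(v),int(u)]; r=np.linalg.inv(c['K'])@[u,v,1]*z
        o.append((c['E']@[*r,1])[:3])
    return np.array(o)
def cloud(fn):
    d=np.load('pics/%s.npy'%fn); c=np.load('pics/%s_ci.npz'%fn)
    v,u=np.mgrid[:384,:512]; r=np.stack([u,v,np.ones_like(u)],-1)@np.linalg.inv(c['K']).T*d[...,None]
    return r@c['E'][:3,:3].T+c['E'][:3,3]
E
python3 - <<'E'
from h import *
np.set_printoptions(precision=3,suppress=True)
for n in('scene','top'):
    snap(n,n+'1'); print(bot.camera_info(n)['extrinsics'])
print(bot.read_state(), bot.finger_overhang)
E
```

```text
[[ 0.654  0.65  -0.387  0.914]
 [ 0.756 -0.562  0.335 -0.297]
 [ 0.001 -0.512 -0.859  1.01 ]
 [ 0.     0.     0.     1.   ]]
[[-0.148 -0.968  0.202  0.315]
 [-0.989  0.146 -0.024  0.068]
 [-0.006 -0.203 -0.979  1.16 ]
 [ 0.     0.     0.     1.   ]]
{'time': 0.1, 'q': array([-1.379,  0.265,  1.605, -0.   ,  1.274, -0.037]), 'joint_vel': array([-0.002, -0.002, -0.004,  0.001,  0.001, -0.002]), 'joint_torque': array([  0.001, -51.671, -36.859,  -0.   ,   0.006,   0.   ]), 'tool_pos': array([ 0.153, -0.657,  0.252]), 'tcp_rot': array([ 2.101,  0.244, -2.101]), 'wrist_force': array([-0.758, -0.15 , -0.178]), 'torque': array([-0.031,  0.034,  0.005]), 'width': 1.0011098388357964} 0.022
```

View pics/scene1.png

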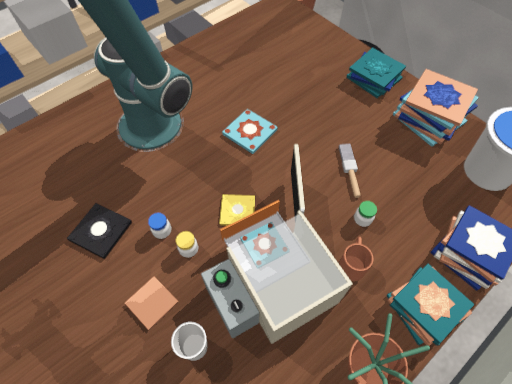

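View pics/top1.png

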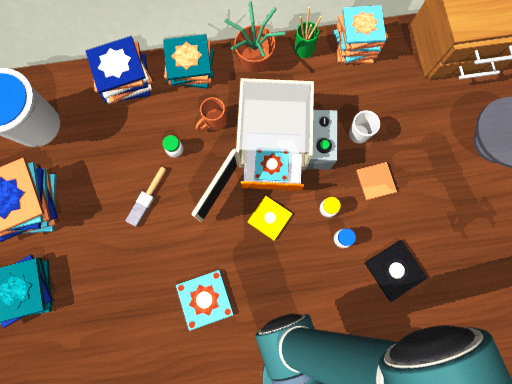

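Candidates, in top-image pixels:
- pale blue tile on the tray (272,164)
- larger pale blue tile on the table (204,300)
- yellow tile (270,218)
- black tile (397,270)

Yellow and black are out, and the one on the tray is the smaller of the two left. I'll check this in a close crop and measure.

```bash
python3 - <<'E'
from h import *
np.set_printoptions(precision=3,suppress=True)
p=cv2.imread('pics/top1.png')[60:250,170:420]
cv2.imwrite('pics/top1c.png',cv2.resize(p,None,fx=3,fy=3,interpolation=cv2.INTER_CUBIC))
P=cloud('top1'); img=cv2.imread('pics/top1.png')
hsv=cv2.cvtColor(img,cv2.COLOR_BGR2HSV)
z=P[...,2]
# green button
v,u=np.mgrid[:384,:512]
m=(abs(hsv[...,0].astype(int)-65)<20)&(hsv[...,1]>120)&(abs(u-324)<14)&(abs(v-145)<14)
print('btn',m.sum(),P[m].mean(0),P[m].min(0),P[m].max(0))
# tall pts: wall tops
m=(abs(z-.165)<.004)&(u>170)&(u<350)&(v>60)&(v<230)
print(m.sum()); cv2.imwrite('pics/m.png',(m*255).astype(np.uint8)[60:250,170:420])
# orange plate
m=(abs(hsv[...,0].astype(int)-13)<8)&(hsv[...,1]>180)&(abs(u-272)<36)&(v>165)&(v<195)
Q=P[m]; print('plate',len(Q),Q[Q[:,2]>.105].mean(0)); print(Q[Q[:,2]>.105][::8])
rv=R.from_rotvec(bot.read_state()['tcp_rot']).as_matrix(); print(rv)
E
```

```text
btn 86 [ 0.634 -0.166  0.13 ] [ 0.622 -0.182  0.12 ] [ 0.652 -0.153  0.136]
4579
plate 662 [ 0.533 -0.002  0.165]
[[ 0.565  0.076  0.111]
 [ 0.555  0.035  0.115]
 [ 0.56   0.074  0.106]
 [ 0.556  0.052  0.112]
 [ 0.552  0.029  0.115]
 [ 0.546 -0.004  0.117]
 [ 0.543 -0.027  0.117]
 [ 0.549  0.024  0.11 ]
 [ 0.545  0.002  0.112]
 [ 0.541 -0.021  0.114]
 [ 0.535 -0.057  0.118]
 [ 0.533 -0.08   0.112]
 [ 0.537 -0.038  0.108]
 [ 0.533 -0.06   0.11 ]
 [ 0.528 -0.082  0.117]]
[[-0.     0.227 -0.974]
 [ 0.002 -0.974 -0.227]
 [-1.    -0.002 -0.   ]]
```

View pics/top1c.png

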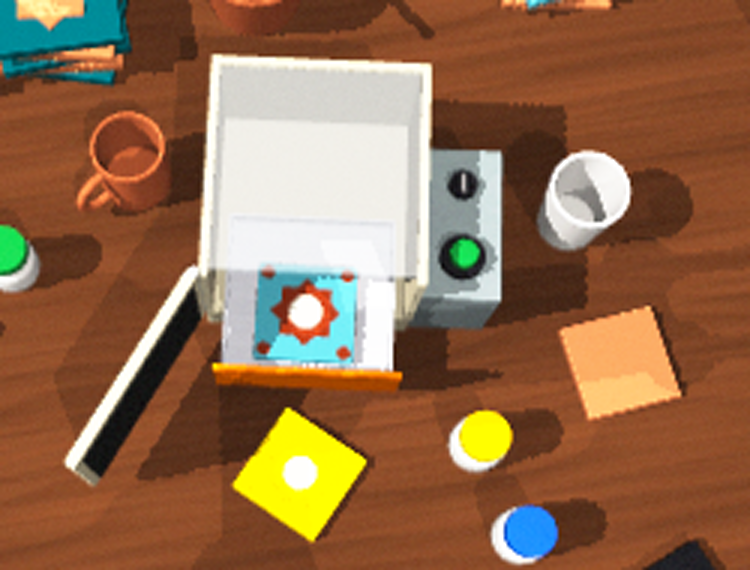

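```bash
cat > fit.py <<'E'
from h import *
np.set_printoptions(precision=4,suppress=True)
from scipy.optimize import minimize
P=cloud('top1'); img=cv2.imread('pics/top1.png'); hsv=cv2.cvtColor(img,cv2.COLOR_BGR2HSV)
v,u=np.mgrid[:384,:512]; z=P[...,2]
m=(abs(z-.165)<.006)&(u>232)&(u<320)&(v>60)&(v<172)&(P[...,0]>.58)
pts=P[m][:,:2].astype(np.float32)
print(cv2.minAreaRect((pts*1000)))
for yaw in (-.25,-.24,-.235,-.23,-.225,-.22,-.21):
    c,s=np.cos(yaw),np.sin(yaw); X=pts@[c,s]; Y=pts@[-s,c]
    print(yaw,np.percentile(Y,[.5,99.5]),np.percentile(Y,99.5)-np.percentile(Y,.5), np.percentile(X,[.5,99.5]))
E
python3 fit.py
python3 - <<'E'
from h import *
np.set_printoptions(precision=4,suppress=True)
P=cloud('top1'); v,u=np.mgrid[:384,:512];z=P[...,2]
# door
m=(u>188)&(u<240)&(v>145)&(v<225)&(abs(z-.168)<.005)
D=P[m]; print('door top',len(D),D.min(0),D.max(0)); print(cv2.minAreaRect((D[:,:2]*1000).astype(np.float32)), cv2.boxPoints(cv2.minAreaRect((D[:,:2]*1000).astype(np.float32))))
# other object positions
for n,(a,b) in dict(jg=(172,143),mug=(212,114),jy=(330,206),jb=(345,237),beaker=(365,125),brush1=(135,215),brush2=(160,172),plain=(377,180),tile=(272,164),btn=(324,145),yt=(270,218)).items(): print(n,px('top1',[(a,b)])[0])
E
```

```text
((721.044921875, -32.5069580078125), (217.67465209960938, 237.03533935546875), 78.88115692138672)
-0.25 [0.037  0.2495] 0.21246892501844908 [0.6045 0.8246]
-0.24 [0.0305 0.2425] 0.21201042633409342 [0.6069 0.8253]
-0.235 [0.0271 0.2385] 0.21137902493940033 [0.6081 0.8257]
-0.23 [0.0238 0.235 ] 0.21115615697229617 [0.6093 0.8262]
-0.225 [0.0206 0.2314] 0.2107344736820389 [0.6105 0.8267]
-0.22 [0.0173 0.2274] 0.21009538447443915 [0.6111 0.8272]
-0.21 [0.0109 0.2199] 0.2090488637987733 [0.612 0.828]
door top 371 [0.4796 0.0758 0.1631] [0.654  0.2279 0.173 ]
((568.2881469726562, 151.36419677734375), (17.04511070251465, 226.9199981689453), 49.827022552490234) [[476.0955 218.0449]
 [649.4851  71.6594]
 [660.4808  84.6835]
 [487.0912 231.069 ]]
jg [0.7262 0.277  0.0669]
mug [0.8286 0.1491 0.0057]
jy [ 0.4642 -0.1629  0.0633]
jb [ 0.3683 -0.1882  0.0661]
beaker [ 0.7138 -0.3338  0.0131]
brush1 [0.5316 0.4221 0.0176]
brush2 [0.6536 0.3319 0.0239]
plain [ 0.5303 -0.3342  0.0113]
tile [ 0.6162 -0.014   0.0636]
btn [ 0.6303 -0.164   0.1335]
yt [0.4618 0.0148 0.0122]
```

```bash
python3 - <<'E'
from h import *
np.set_printoptions(precision=4,suppress=True)
P=cloud('top1'); img=cv2.imread('pics/top1.png'); hsv=cv2.cvtColor(img,cv2.COLOR_BGR2HSV)
v,u=np.mgrid[:384,:512]; z=P[...,2]
m=(abs(hsv[...,0].astype(int)-13)<8)&(hsv[...,1]>180)&(abs(u-272)<36)&(v>165)&(v<195)&(abs(z-.113)<.007)
Q=P[m]; 
l=cv2.fitLine((Q[:,:2]*1000).astype(np.float32),cv2.DIST_HUBER,0,.01,.01).ravel(); print('plate',l, np.arctan2(-l[0]*np.sign(l[1]),abs(l[1])),Q.mean(0))
m=(abs(z-.165)<.005)&(u>232)&(u<322)&(v>60)&(v<172)&(P[...,0]>.58)
K=np.zeros(m.shape,np.uint8);K[m]=255
# per-row left & right edges
L=[];Rr=[]
for r in range(95,150):
    c=np.where(m[r])[0]
    if len(c): L.append(P[r,c[0],:2]);Rr.append(P[r,c[-1],:2])
for n,E in(('L',L),('R',Rr)):
    l=cv2.fitLine((np.array(E)*1000).astype(np.float32),cv2.DIST_HUBER,0,.01,.01).ravel(); l[:2]*=np.sign(l[0]);print(n,l,np.arctan2(l[1],l[0]))
    yaw=-.225;print(np.array(E)[::9]@[-np.sin(yaw),np.cos(yaw)])
# back edge per column
B=[]
for c in range(246,308):
    r=np.where(m[:,c])[0]; B.append(P[r[0],c,:2])
l=cv2.fitLine((np.array(B)*1000).astype(np.float32),cv2.DIST_HUBER,0,.01,.01).ravel(); print('B',l,np.arctan2(-l[0]*np.sign(l[1]),abs(l[1])))
cv2.imwrite('pics/m2.png',cv2.resize(K[60:200,200:340],None,fx=4,fy=4))
E
```

```text
plate [  0.1903   0.9817 543.8814  -8.3191] -0.19148582 [ 0.5446 -0.0066  0.1135]
L [  0.9805  -0.1963 725.6146  68.4656] -0.19760402
[0.23   0.2303 0.2276 0.2282 0.2287 0.2265 0.2349]
R [   0.9841   -0.1778  701.6428 -137.7654] -0.17874485
[0.0228 0.0244 0.0232 0.0218 0.0208 0.0194 0.0182]
B [  0.1942   0.981  834.1905 -55.7347] -0.19548541
```

View pics/m2.png

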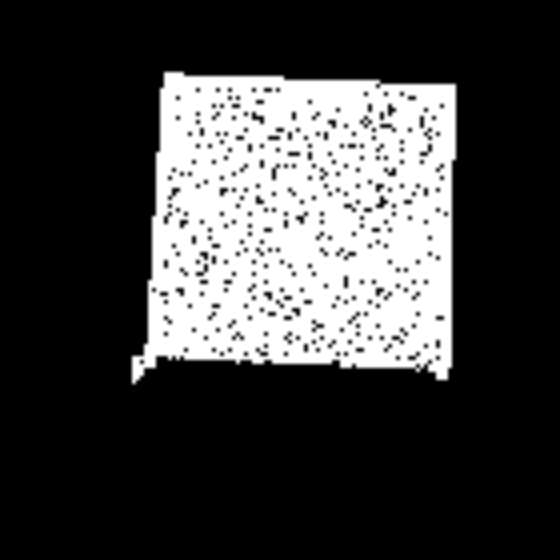

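```bash
python3 - <<'E'
from h import *
np.set_printoptions(precision=3,suppress=True,linewidth=150)
P=cloud('top1'); yaw=-.195;c,s=np.cos(yaw),np.sin(yaw)
def dr(Q): return np.stack([Q@[c,s,0],Q@[-s,c,0],Q[...,2]],-1)
D=dr(P)
print(D[130,230:250]);print(D[130,300:340:1])
print('door/wallfront');print(D[150:176,301]); print('plate L/R ends');
img=cv2.imread('pics/top1.png'); hsv=cv2.cvtColor(img,cv2.COLOR_BGR2HSV)
v,u=np.mgrid[:384,:512]
m=(abs(hsv[...,0].astype(int)-13)<8)&(hsv[...,1]>180)&(abs(u-272)<36)&(v>175)&(v<195)&(P[...,2]<.125)
Q=D[m];print(Q.min(0),Q.max(0),np.percentile(Q,[1,5,50,95,99],axis=0))
T=Q[Q[:,2]>.108];print(np.percentile(T,[2,50,98],axis=0))
E
```

```text
[[ 0.735  0.246 -0.003]
 [ 0.732  0.242  0.005]
 [ 0.734  0.239  0.001]
 [ 0.735  0.236 -0.002]
 [ 0.734  0.232  0.001]
 [ 0.735  0.229 -0.002]
 [ 0.734  0.226  0.003]
 [ 0.672  0.209  0.165]
 [ 0.672  0.206  0.166]
 [ 0.673  0.204  0.165]
 [ 0.673  0.201  0.165]
 [ 0.673  0.198  0.163]
 [ 0.674  0.195  0.162]
 [ 0.673  0.192  0.164]
 [ 0.674  0.19   0.163]
 [ 0.673  0.187  0.166]
 [ 0.674  0.184  0.162]
 [ 0.674  0.181  0.164]
 [ 0.675  0.179  0.162]
 [ 0.675  0.176  0.162]]
[[ 0.68   0.034  0.165]
 [ 0.68   0.031  0.166]
 [ 0.682  0.028  0.162]
 [ 0.683  0.025  0.158]
 [ 0.681  0.022  0.163]
 [ 0.682  0.019  0.162]
 [ 0.683  0.016  0.16 ]
 [ 0.682  0.014  0.162]
 [ 0.683  0.011  0.161]
 [ 0.682  0.008  0.162]
 [ 0.681  0.006  0.165]
 [ 0.682  0.003  0.163]
 [ 0.682  0.     0.165]
 [ 0.703 -0.01   0.11 ]
 [ 0.703 -0.013  0.109]
 [ 0.703 -0.015  0.112]
 [ 0.702 -0.018  0.114]
 [ 0.704 -0.022  0.109]
 [ 0.704 -0.024  0.11 ]
 [ 0.704 -0.027  0.11 ]
 [ 0.704 -0.03   0.11 ]
 [ 0.706 -0.034  0.105]
 [ 0.703 -0.036  0.112]
 [ 0.705 -0.039  0.109]
 [ 0.705 -0.042  0.107]
 [ 0.705 -0.045  0.
[... 524 characters left out ...]

 [ 0.634  0.019  0.061]
 [ 0.631  0.019  0.062]
 [ 0.631  0.017  0.049]
 [ 0.629  0.017  0.046]
 [ 0.626  0.017  0.046]
 [ 0.623  0.017  0.045]
 [ 0.62   0.016  0.042]
 [ 0.617  0.016  0.042]
 [ 0.613  0.016  0.045]
 [ 0.61   0.016  0.046]
 [ 0.611  0.015  0.029]
 [ 0.61   0.014  0.021]
 [ 0.611  0.012  0.008]
 [ 0.61   0.011 -0.001]
 [ 0.607  0.011 -0.001]
 [ 0.603  0.011 -0.001]
 [ 0.6    0.011 -0.002]
 [ 0.597  0.011 -0.002]
 [ 0.593  0.011  0.001]]
plate L/R ends
[ 0.523 -0.006 -0.005] [0.59  0.213 0.119] [[ 0.527 -0.003 -0.004]
 [ 0.533  0.009 -0.002]
 [ 0.535  0.096  0.068]
 [ 0.567  0.198  0.116]
 [ 0.579  0.21   0.118]]
[[0.534 0.019 0.109]
 [0.535 0.096 0.115]
 [0.539 0.179 0.118]]
```

The crop shows the pale blue tile with the brown star on the tray at top px (272,164), and that tray is the only one. Its outer width matches ±105. From the fit, the dryer front is about (0.619,-0.016) with yaw about -0.195. The tray stands about 77 mm out and the door is at about 2.09 rad.

Next I'll plan the approach to the tray front with a slight tilt.

```bash
cat > plan.py <<'E'
from h import *
np.set_printoptions(precision=3,suppress=True,linewidth=150)
yaw=-.195; Xd=np.array([np.cos(yaw),np.sin(yaw),0]); Yd=np.array([-np.sin(yaw),np.cos(yaw),0]); Z=np.array([0,0,1.])
O=.610*Xd+.1045*Yd
hinge=O+.105*Yd
def W(x,y,z): return O+x*Xd+y*Yd+z*Z
def Rt(tilt=0,yw=yaw):
    X=np.array([np.cos(yw),np.sin(yw),0]); x=-Z*np.cos(tilt)+X*np.sin(tilt)
    y=np.cross(X,Z); z=np.cross(x,y); return np.stack([x,y,z],1)
def rows(tips,Rm,g=0,step=.045,smax=.14,start=None):
    """tips: list of tip waypoints (world), all with target rotation Rm"""
    s=bot.read_state(); p=s['tool_pos'].copy(); Rc=R.from_rotvec(s['tcp_rot']).as_matrix(); out=[]
    if start is not None: p,Rc=start
    for t in tips:
        T=np.array(t)-.022*Rm[:,0]
        rv=R.from_matrix(Rc.T@Rm).as_rotvec()
        n=max(1,int(np.ceil(max(np.linalg.norm(T-p)/step-1e-6,np.linalg.norm(rv)/smax))))
        for i in range(n):
            k=n-i; dp=np.round(Rc.T@(T-p)/k*100,1); rv=np.round(R.from_matrix(Rc.T@Rm).as_rotvec()/k,3)
            if np.linalg.norm(rv)<.004: rv=rv*0
            p=p+Rc@dp/100; Rc=Rc@R.from_rotvec(rv).as_matrix(); out.append([*rv.tolist(),*dp.tolist(),g])
    for i in range(0,len(out),10): print([[ [round(a,3)+0 for a in r] for r in out[i:i+10]]])
    return p,Rc
def st():
    s=bot.read_state(); Rc=R.from_rotvec(s['tcp_rot']).as_matrix()
    tip=s['tool_pos']+.022*Rc[:,0]; d=tip-O
    print('t',s['time'],'tip',tip,'dryer xyz',d@Xd,d@Yd,tip[2],'F',s['wrist_force'],'w',s['width'],'ax',Rc[:,0],'q',s['q'])
    return s
E
python3 - <<'E'
from plan import *
print(O,hinge); 
rows([W(-.14,0,.20)],Rt(.2))
E
```

```text
[ 0.619 -0.016  0.   ] [0.639 0.087 0.   ]
[[[0.025, 0.012, 0.003, 0.2, -3.4, -2.7, 0], [0.025, 0.012, 0.003, 0.2, -3.5, -2.7, 0], [0.025, 0.012, 0.003, 0.2, -3.5, -2.6, 0], [0.025, 0.012, 0.003, 0.3, -3.6, -2.5, 0], [0.025, 0.011, 0.003, 0.3, -3.7, -2.4, 0], [0.025, 0.012, 0.002, 0.3, -3.7, -2.3, 0], [0.025, 0.011, 0.003, 0.3, -3.8, -2.2, 0], [0.025, 0.012, 0.002, 0.3, -3.8, -2.1, 0], [0.025, 0.011, 0.003, 0.3, -3.9, -2.0, 0], [0.025, 0.012, 0.002, 0.3, -3.9, -1.9, 0]]]
[[[0.025, 0.011, 0.003, 0.4, -4.0, -1.8, 0], [0.025, 0.012, 0.002, 0.4, -4.0, -1.7, 0], [0.024, 0.011, 0.003, 0.4, -4.1, -1.6, 0], [0.025, 0.012, 0.002, 0.4, -4.1, -1.4, 0], [0.024, 0.011, 0.003, 0.3, -4.1, -1.4, 0], [0.025, 0.012, 0.002, 0.4, -4.2, -1.2, 0], [0.024, 0.011, 0.003, 0.3, -4.2, -1.2, 0]]]
```

>>> arm_command([
  [[0.025, 0.012, 0.003, 0.2, -3.4, -2.7, 0], [0.025, 0.012, 0.003, 0.2, -3.5, -2.7, 0], [0.025, 0.012, 0.003, 0.2, -3.5, -2.6, 0], [0.025, 0.012, 0.003, 0.3, -3.6, -2.5, 0], [0.025, 0.011, 0.003, 0.3, -3.7, -2.4, 0], [0.025, 0.012, 0.002, 0.3, -3.7, -2.3, 0], [0.025, 0.011, 0.003, 0.3, -3.8, -2.2, 0], [0.025, 0.012, 0.002, 0.3, -3.8, -2.1, 0], [0.025, 0.011, 0.003, 0.3, -3.9, -2.0, 0], [0.025, 0.012, 0.002, 0.3, -3.9, -1.9, 0]],
])

```text
time: 1.1
tool_pos: [0.3487, -0.2523, 0.2276]
tcp_rot: [-2.331, 0.052, 2.066]
wrist_force: [1.6, -0.0, 0.5]
width: -0.001
```

```bash
python3 - <<'E'
from plan import *
st(); rows([W(-.14,0,.17)],Rt(.2))
E
```

```text
t 1.1 tip [ 0.351 -0.252  0.206] dryer xyz -0.21642790201355325 -0.284109305405796 0.20576896673280787 F [ 1.563 -0.018  0.496] w -0.0012186067895368093 ax [ 0.12  -0.008 -0.993] q [-0.741 -0.266  2.185  0.083  1.13   0.84 ]
[[[0.022, 0.011, 0.003, 0.7, -3.9, -1.6, 0], [0.021, 0.011, 0.003, 0.7, -3.9, -1.5, 0], [0.022, 0.012, 0.003, 0.7, -3.9, -1.4, 0], [0.021, 0.011, 0.003, 0.7, -4.0, -1.3, 0], [0.022, 0.012, 0.003, 0.7, -4.0, -1.2, 0], [0.021, 0.011, 0.003, 0.8, -4.0, -1.2, 0], [0.022, 0.012, 0.004, 0.7, -4.0, -1.0, 0]]]
```

>>> arm_command([
  [[0.022, 0.011, 0.003, 0.7, -3.9, -1.6, 0], [0.021, 0.011, 0.003, 0.7, -3.9, -1.5, 0], [0.022, 0.012, 0.003, 0.7, -3.9, -1.4, 0], [0.021, 0.011, 0.003, 0.7, -4.0, -1.3, 0], [0.022, 0.012, 0.003, 0.7, -4.0, -1.2, 0], [0.021, 0.011, 0.003, 0.8, -4.0, -1.2, 0], [0.022, 0.012, 0.004, 0.7, -4.0, -1.0, 0], [0, 0, 0, 0, 0, 0, 0]],
])

```text
time: 1.9
tool_pos: [0.4796, 0.0287, 0.1896]
tcp_rot: [-2.335, 0.229, 1.895]
wrist_force: [0.4, -0.2, 0.6]
width: -0.004
```

```bash
python3 - <<'E'
from plan import *
st(); a=rows([W(-.14,0,.093)],Rt(.2),step=.03)
snap('top','top2'); snap('wrist','w2')
cv2.imwrite('pics/w2t.png',np.hstack([cv2.imread('pics/top2.png')[60:330,150:420],cv2.imread('pics/w2.png')[60:330]]))
E
```

```text
t 1.9 tip [0.484 0.028 0.168] dryer xyz -0.14053365721088915 0.016591452247316417 0.16802734505560937 F [ 0.376 -0.182  0.645] w -0.0042311141240472866 ax [ 0.202 -0.038 -0.979] q [ 0.039 -0.185  2.205 -0.058  0.922  1.838]
[[[0.0, 0.0, 0.0, 2.5, 0.6, 0.5, 0], [0.0, 0.0, 0.0, 2.4, 0.5, 0.5, 0], [-0.003, -0.007, 0.001, 2.5, 0.6, 0.5, 0]]]
```

View pics/w2t.png

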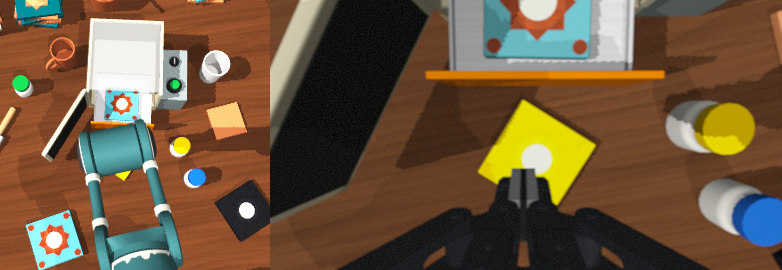

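Wrist view: the orange plate spans u 156–395 at v≈135, and the shut fingertips are at u≈254, slightly left of its middle. The path is clear, so I'll lower.

>>> arm_command([
  [[0, 0, 0, 2.5, 0.6, 0.5, 0], [0, 0, 0, 2.4, 0.5, 0.5, 0], [-0.003, -0.007, 0.001, 2.5, 0.6, 0.5, 0], [0, 0, 0, 0, 0, 0, 0]],
])

```text
time: 2.4
tool_pos: [0.4747, 0.0033, 0.1138]
tcp_rot: [-2.329, 0.237, 1.903]
wrist_force: [-1.2, 0.9, -1.1]
width: 0.0
```

```bash
python3 - <<'E'
from plan import *
st(); rows([W(-.10,0,.093)],Rt(.2),step=.02); print(); rows([W(-.015,0,.093)],Rt(.2),step=.015,start=(W(-.1,0,.093)-.022*Rt(.2)[:,0],Rt(.2)))
E
```

```text
t 2.4 tip [0.479 0.002 0.092] dryer xyz -0.14051346839955198 -0.009333804001278055 0.0922065908297129 F [-1.222  0.872 -1.127] w 0.0004493420692315126 ax [ 0.195 -0.043 -0.98 ] q [-0.019 -0.098  2.285 -0.057  0.758  1.79 ]
[[[0.0, 0.0, 0.0, 0.2, -0.3, -1.3, 0], [0.0, 0.0, 0.0, 0.3, -0.3, -1.3, 0], [-0.005, -0.001, -0.004, 0.2, -0.3, -1.4, 0]]]

[[[0.0, 0.0, 0.0, 0.3, 0.0, -1.4, 0], [0.0, 0.0, 0.0, 0.3, 0.0, -1.4, 0], [0.0, 0.0, 0.0, 0.3, 0.0, -1.4, 0], [0.0, 0.0, 0.0, 0.3, 0.0, -1.4, 0], [0.0, 0.0, 0.0, 0.2, 0.0, -1.4, 0], [0.0, 0.0, 0.0, 0.3, 0.0, -1.3, 0]]]
```

>>> arm_command([
  [[0, 0, 0, 0.2, -0.3, -1.3, 0], [0, 0, 0, 0.3, -0.3, -1.3, 0], [-0.005, -0.001, -0.004, 0.2, -0.3, -1.0, 0], [0, 0, 0, 0.1, 0, -0.6, 0], [0, 0, 0, 0.1, 0, -0.6, 0], [0, 0, 0, 0.1, 0, -0.6, 0]],
])

```text
time: 3.0
tool_pos: [0.5373, -0.0016, 0.1198]
tcp_rot: [-2.332, 0.232, 1.897]
wrist_force: [-3.0, 0.1, -1.2]
width: 0.002
```

```bash
python3 - <<'E'
from plan import *
st()
E
```

```text
t 3.0 tip [ 0.542 -0.002  0.098] dryer xyz -0.07807845502486502 -0.0019163826526477016 0.09824130107905424 F [-3.046  0.132 -1.175] w 0.0017158736928350943 ax [ 0.199 -0.039 -0.979] q [-0.029  0.016  2.164 -0.049  0.76   1.773]
```

>>> arm_command([
  [[0, 0, 0, 0.3, 0, -1.0, 0], [0, 0, 0, 0.3, 0, -1.0, 0], [0, 0, 0, 0.2, 0, -1.0, 0], [0, 0, 0, 0.2, 0, -1.0, 0], [0, 0, 0, 0.2, 0, -0.8, 0]],
])

```text
time: 3.5
tool_pos: [0.5893, -0.0117, 0.1177]
tcp_rot: [-2.331, 0.231, 1.899]
wrist_force: [-2.1, 0.7, 2.1]
width: 0.002
```

```bash
python3 - <<'E'
from plan import *
st()
snap('top','top3'); snap('wrist','w3')
cv2.imwrite('pics/w3t.png',np.hstack([cv2.imread('pics/top3.png')[60:330,150:420],cv2.imread('pics/w3.png')[60:330]]))
E
```

```text
t 3.5 tip [ 0.594 -0.013  0.096] dryer xyz -0.025159555376878636 -0.001774470028101975 0.0961544853912284 F [-2.058  0.706  2.078] w 0.001726294028807785 ax [ 0.198 -0.039 -0.979] q [-0.046  0.117  2.06  -0.043  0.764  1.752]
```

View pics/w3t.png

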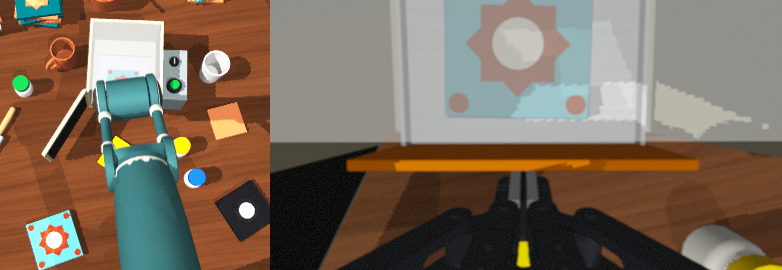

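The fingers (wrist u≈254, v≈230) are on the plate's face (v≈225), and the plate is nearly at the front plane. I'll push gently until the force rises.

>>> arm_command([
  [[0, 0, 0, 0.1, 0, -0.6, 0], [0, 0, 0, 0.1, 0, -0.5, 0]],
])

```text
time: 3.8
tool_pos: [0.6005, -0.0139, 0.1175]
tcp_rot: [-2.331, 0.231, 1.9]
wrist_force: [-1.8, 0.8, 1.7]
width: -0.002
```

>>> arm_command([
  [[0, 0, 0, 0.1, 0, -0.4, 0], [0, 0, 0, 0.1, 0, -0.3, 0]],
])

```text
time: 4.0
tool_pos: [0.6054, -0.0149, 0.1165]
tcp_rot: [-2.323, 0.231, 1.908]
wrist_force: [-18.2, 3.1, 13.9]
width: 0.002
```

```bash
python3 - <<'E'
from plan import *
st()
E
```

```text
t 4.0 tip [ 0.61  -0.016  0.095] dryer xyz -0.008884257066347405 -0.0018513385866648318 0.09492247201570568 F [-18.159   3.137  13.879] w 0.002106134872048228 ax [ 0.191 -0.038 -0.981] q [-0.051  0.151  2.022 -0.04   0.775  1.745]
```

The force rose to 18 N with the plate at the front plane, so the tray is at its stop. I'll back off, rise and look.

>>> arm_command([
  [[0, 0, 0, 0, 0, -0.1, 0], [0, 0, 0, 0, 0, 1.5, 0], [0, 0, 0, 0, 0, 4.0, 0], [0, 0, 0, -2, 0, 4.0, 0], [0, 0, 0, -4, 0, 1.0, 0], [0, 0, 0, -4, 0, 0, 0], [0, 0, 0, -4, 0, 0, 0], [0, 0, 0, 0, 0, 0, 0]],
])

```text
time: 4.8
tool_pos: [0.4748, 0.0112, 0.2363]
tcp_rot: [-2.325, 0.231, 1.906]
wrist_force: [0.8, 0.4, 0.2]
width: -0.001
```

```bash
python3 - <<'E'
from plan import *
st()
snap('top','top4'); snap('wrist','w4'); snap('scene','s4')
cv2.imwrite('pics/w4t.png',np.hstack([cv2.imread('pics/top4.png')[60:330,150:420],cv2.imread('pics/w4.png')[60:330]]))
cv2.imwrite('pics/s4c.png',cv2.resize(cv2.imread('pics/s4.png')[130:350,180:420],None,fx=2.5,fy=2.5))
P=(cloud('w4')-O); D=np.stack([P@Xd,P@Yd,P[...,2]],-1)
img=cv2.imread('pics/w4.png');hsv=cv2.cvtColor(img,cv2.COLOR_BGR2HSV)
m=(abs(hsv[...,0].astype(int)-14)<6)&(hsv[...,1]>180)&(abs(P[...,2]-.1)<.02)
print(m.sum(),np.percentile(D[m],[3,50,97],axis=0) if m.sum() else 0)
E
```

```text
t 4.8 tip [0.479 0.01  0.215] dryer xyz -0.14202767290337176 -0.0014548788432749268 0.21474855276995272 F [0.808 0.424 0.214] w -0.0007298677590752851 ax [ 0.192 -0.038 -0.981] q [-0.003 -0.236  2.154 -0.043  1.031  1.785]
3455 [[-0.001 -0.086  0.082]
 [-0.    -0.001  0.104]
 [ 0.003  0.082  0.114]]
```

View pics/w4t.png

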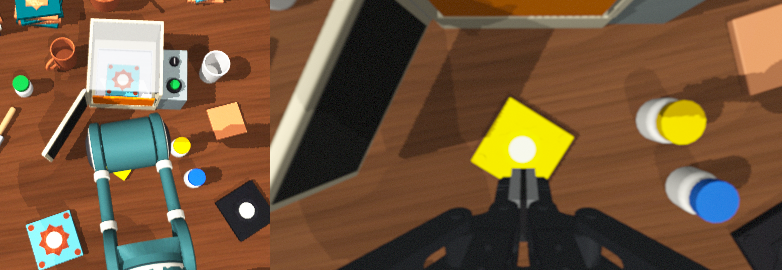

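View pics/s4c.png

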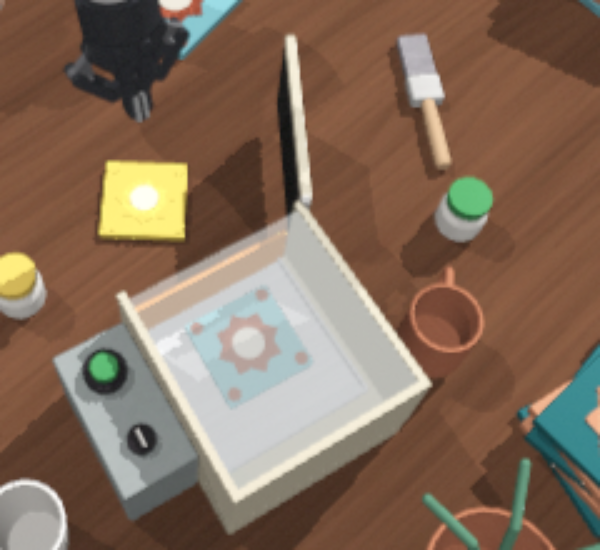

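The tray plate measures X=0 to within 1–3 mm, so the tray is home, and the tile lies flat on it. Next is the door: measure its angle and plan the way round to its outer face.

```bash
cat >> plan.py <<'E'
def d(th): return -Yd*np.cos(th)-Xd*np.sin(th)
def dp(th,r,off,z): return hinge+r*d(th)+off*d(th+np.pi/2)+z*Z
E
python3 - <<'E'
from plan import *
P=cloud('top4'); v,u=np.mgrid[:384,:512]
m=(u>185)&(u<238)&(v>148)&(v<225)&(abs(P[...,2]-.168)<.006)
Q=P[m]-hinge; r=np.hypot(Q[:,0],Q[:,1]); m2=(r>.03)
l=cv2.fitLine((Q[m2][:,:2]*1000).astype(np.float32),cv2.DIST_HUBER,0,.01,.01).ravel(); dd=l[:2]*-np.sign(l[0]); 
th=np.arctan2(-dd@Xd[:2],-dd@Yd[:2]); print(th,r.max(),Q[m2].mean(0)); D=Q[m2]; e=np.array([*d(th+np.pi/2)]); print(np.percentile(D@e,[3,50,97]),np.percentile(D@d(th),[1,99]))
print(dp(th,.165,.055,.2))
rows([dp(th,.165,.06,.225)],Rt(0))
E
```

```text
2.068410294064148 0.20885758124498086 [-0.089  0.08   0.168]
[-0.001  0.005  0.011] [0.031 0.207]
[0.547 0.235 0.2  ]
[[[-0.001, -0.031, 0.0, -0.2, -4.0, -0.6, 0], [-0.001, -0.031, 0.0, -0.2, -4.0, -0.6, 0], [0.0, -0.031, 0.0, -0.2, -4.0, -0.6, 0], [-0.001, -0.031, -0.001, -0.3, -4.0, -0.6, 0], [0.0, -0.031, 0.0, -0.3, -3.9, -0.5, 0], [-0.001, -0.03, -0.001, -0.2, -4.0, -0.5, 0]]]
```

>>> arm_command([
  [[-0.001, -0.031, 0, -0.2, -4.0, -0.6, 0], [-0.001, -0.031, 0, -0.2, -4.0, -0.6, 0], [0, -0.031, 0, -0.2, -4.0, -0.6, 0], [-0.001, -0.031, -0.001, -0.3, -4.0, -0.6, 0], [0, -0.031, 0, -0.3, -3.9, -0.5, 0], [-0.001, -0.03, -0.001, -0.2, -4.0, -0.5, 0], [0, 0, 0, 0, 0, 0, 0]],
])

```text
time: 5.65
tool_pos: [0.5486, 0.244, 0.2273]
tcp_rot: [-2.089, 0.224, 2.15]
wrist_force: [0.8, -0.8, 0.1]
width: 0.001
```

```bash
python3 - <<'E'
from plan import *
th=2.068
s=st(); t=s['tool_pos'].copy(); print((t-hinge)@d(th+np.pi/2),(t-hinge)@d(th))
rows([dp(th,.165,.06,.19),dp(th,.165,.055,.118)],Rt(0),step=.035)
E
```

```text
t 5.65 tip [0.548 0.244 0.205] dryer xyz -0.11971005623487944 0.24090584252145597 0.20529099390544814 F [ 0.806 -0.792  0.119] w 0.0009211309373165054 ax [-0.029 -0.007 -1.   ] q [0.375 0.16  1.778 0.005 1.233 2.145]
0.06287102952304302 0.1696374981560374
[[[-0.006, 0.027, -0.012, 1.5, 0.5, -0.3, 0], [0.0, 0.0, 0.0, 2.4, 0.1, 0.1, 0], [0.0, 0.0, 0.0, 2.4, 0.1, 0.1, 0], [0.0, 0.0, 0.0, 2.4, 0.2, 0.0, 0]]]
```

>>> arm_command([
  [[-0.006, 0.027, -0.012, 1.5, 0.4, -0.3, 0], [0, 0, 0, 2.4, 0, 0.1, 0], [0, 0, 0, 2.4, 0, 0.1, 0], [0, 0, 0, 2.4, 0, 0, 0], [0, 0, 0, 0, 0, 0, 0]],
])

```text
time: 6.15
tool_pos: [0.5439, 0.2364, 0.1256]
tcp_rot: [-2.111, 0.215, 2.138]
wrist_force: [-0.7, -0.0, 0.2]
width: -0.001
```

```bash
python3 - <<'E'
from plan import *
th=2.068
s=st(); t=s['tool_pos'].copy(); print((t-hinge)@d(th+np.pi/2),(t-hinge)@d(th))
rows([dp(a,.165,.03,.118) for a in np.arange(2.0,1.0,-.12)],Rt(0),step=.035)
E
```

```text
t 6.15 tip [0.544 0.236 0.104] dryer xyz -0.12246640578408362 0.23262360592913722 0.10360842541729806 F [-0.714 -0.01   0.224] w -0.0008471017565319759 ax [-0.014 -0.008 -1.   ] q [ 0.369  0.23   1.894 -0.003  1.033  2.135]
0.05408891538376459 0.16839120641577301
[[[0.001, 0.006, -0.005, -0.7, 1.6, 0.8, 0], [0.001, 0.006, -0.006, -0.7, 1.6, 0.8, 0], [0.0, 0.0, 0.0, 0.0, 1.7, 1.0, 0], [0.0, 0.0, 0.0, 0.0, 1.8, 0.8, 0], [0.0, 0.0, 0.0, 0.0, 2.0, 0.7, 0], [0.0, 0.0, 0.0, 0.0, 1.9, 0.3, 0], [0.0, 0.0, 0.0, 0.0, 2.0, 0.2, 0], [0.0, 0.0, 0.0, 0.0, 2.1, -0.1, 0], [0.0, 0.0, 0.0, 0.0, 1.9, -0.4, 0], [0.0, 0.0, 0.0, 0.0, 2.0, -0.6, 0]]]
```

>>> arm_command([
  [[0.001, 0.006, -0.005, -0.8, 1.6, 0.8, 0], [0.001, 0.006, -0.006, -0.7, 1.6, 0.8, 0], [0, 0, 0, 0, 1.7, 1.0, 0], [0, 0, 0, 0, 1.8, 0.8, 0], [0, 0, 0, 0, 2.0, 0.7, 0], [0, 0, 0, 0, 1.9, 0.3, 0]],
])

```text
time: 6.75
tool_pos: [0.479, 0.1372, 0.1404]
tcp_rot: [-2.119, 0.207, 2.12]
wrist_force: [0.0, 0.8, 0.6]
width: -0.002
```

```bash
python3 - <<'E'
from plan import *
s=st(); t=s['tool_pos'].copy()-hinge; r=np.hypot(t[0],t[1]); a=np.arctan2(-t@Xd,-t@Yd); print('r',r,'ang',a,'th~',a-np.arcsin(.028/r))
th=a-np.arcsin(.028/r)
rows([dp(x,.165,.028,.118) for x in np.arange(th-.1,.1,-.12)],Rt(0),step=.035)
snap('top','top5'); cv2.imwrite('pics/t5.png',cv2.imread('pics/top5.png')[60:330,150:420])
E
```

```text
t 6.75 tip [0.479 0.137 0.118] dryer xyz -0.16668646202626336 0.12294541936422441 0.11841168424588928 F [0.004 0.778 0.627] w -0.0021501826186105357 ax [-0.001 -0.    -1.   ] q [ 0.229  0.031  2.09  -0.     1.021  1.994]
r 0.16764091640106185 ang 1.6781231224590043 th~ 1.5103129713399284
[[[0.0, 0.0, 0.0, 0.0, 1.7, 0.1, 0], [0.0, 0.0, 0.0, 0.0, 2.0, -0.1, 0], [0.0, 0.0, 0.0, 0.0, 2.0, -0.4, 0], [0.0, 0.0, 0.0, 0.0, 1.9, -0.6, 0], [0.0, 0.0, 0.0, 0.0, 1.8, -0.8, 0], [0.0, 0.0, 0.0, 0.0, 1.7, -1.0, 0], [0.0, 0.0, 0.0, 0.0, 1.6, -1.2, 0], [0.0, 0.0, 0.0, 0.0, 1.5, -1.4, 0], [0.0, 0.0, 0.0, 0.0, 1.2, -1.5, 0], [0.0, 0.0, 0.0, 0.0, 1.1, -1.7, 0]]]
[[[0.0, 0.0, 0.0, 0.0, 0.9, -1.9, 0]]]
```

View pics/t5.png

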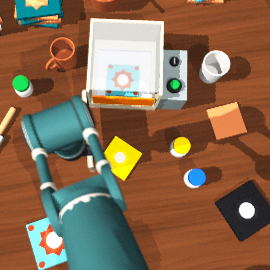

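The door's free edge shows at crop px (92,165), about square to the front, with the gripper behind it. I'll carry on round the arc.

>>> arm_command([
  [[0, 0, 0, 0, 1.7, 0.1, 0], [0, 0, 0, 0, 2.0, -0.1, 0], [0, 0, 0, 0, 2.0, -0.4, 0], [0, 0, 0, 0, 1.9, -0.6, 0], [0, 0, 0, 0, 1.8, -0.8, 0], [0, 0, 0, 0, 1.7, -1.0, 0], [0, 0, 0, 0, 1.6, -1.2, 0]],
])

```text
time: 7.5
tool_pos: [0.4921, -0.0016, 0.1433]
tcp_rot: [-2.119, 0.208, 2.118]
wrist_force: [-1.1, 0.7, 0.2]
width: -0.003
```

```bash
python3 - <<'E'
from plan import *
s=st(); t=s['tool_pos'].copy()-hinge; r=np.hypot(t[0],t[1]); a=np.arctan2(-t@Xd,-t@Yd); print('r',r,'ang',a,'th~',a-np.arcsin(.028/r))
th=a-np.arcsin(.028/r)
rows([dp(x,.165,.026,.118) for x in np.arange(th-.1,.0,-.1)],Rt(0),step=.035)
snap('top','top6'); cv2.imwrite('pics/t6.png',cv2.imread('pics/top6.png')[60:330,150:420])
E
```

```text
t 7.5 tip [ 0.492 -0.002  0.121] dryer xyz -0.12693066212864462 -0.010685612940091863 0.12125338339376206 F [-1.055  0.693  0.15 ] w -0.0032567507014151288 ax [ 0. -0. -1.] q [-0.054  0.015  2.101 -0.     1.025  1.713]
r 0.1717458751568276 ang 0.8317706534628958 th~ 0.6680080935460443
[[[0.0, 0.0, 0.0, 0.3, 0.9, -1.6, 0], [0.0, 0.0, 0.0, 0.0, 1.1, -1.3, 0], [0.0, 0.0, 0.0, 0.0, 0.9, -1.4, 0], [0.0, 0.0, 0.0, 0.0, 0.8, -1.5, 0], [0.0, 0.0, 0.0, 0.0, 0.6, -1.6, 0], [0.0, 0.0, 0.0, 0.0, 0.4, -1.6, 0]]]
```

View pics/t6.png

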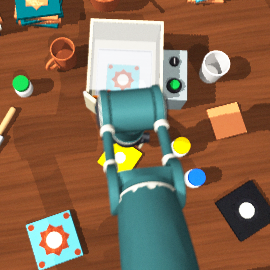

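>>> arm_command([
  [[0, 0, 0, 0.3, 0.9, -1.6, 0], [0, 0, 0, 0, 1.1, -1.3, 0], [0, 0, 0, 0, 0.9, -1.4, 0], [0, 0, 0, 0, 0.8, -1.5, 0], [0, 0, 0, 0, 0.6, -1.5, 0]],
])

```text
time: 8.05
tool_pos: [0.5582, -0.0632, 0.1411]
tcp_rot: [-2.117, 0.212, 2.118]
wrist_force: [-0.4, 1.3, 0.7]
width: 0.001
```

```bash
python3 - <<'E'
from plan import *
st()
E
```

```text
t 8.05 tip [ 0.558 -0.063  0.119] dryer xyz -0.05010188589983217 -0.058365636118854244 0.11905618192393895 F [-0.444  1.29   0.672] w 0.0011287170954856385 ax [-0.    -0.001 -1.   ] q [-0.156  0.149  1.96  -0.001  1.033  1.613]
```

>>> arm_command([
  [[0, 0, 0, 0, 0.1, -1.0, 0], [0, 0, 0, 0, 0, -0.8, 0], [0, 0, 0, 0, 0, -0.5, 0]],
])

```text
time: 8.35
tool_pos: [0.5827, -0.0703, 0.1408]
tcp_rot: [-2.113, 0.213, 2.121]
wrist_force: [-15.1, 3.3, 6.4]
width: -0.003
```

>>> arm_command([
  [[0, 0, 0, 0, 0, -0.4, 0], [0, 0, 0, 0, 0, -0.3, 0]],
])

```text
time: 8.55
tool_pos: [0.5821, -0.0695, 0.1384]
tcp_rot: [-2.092, 0.21, 2.142]
wrist_force: [-6.8, 1.8, 2.7]
width: 0.0
```

```bash
python3 - <<'E'
from plan import *
st()
E
```

```text
t 8.55 tip [ 0.582 -0.069  0.116] dryer xyz -0.02598206509381355 -0.05991028704459908 0.11641447321846396 F [-6.779  1.755  2.719] w 7.50830128536668e-05 ax [-0.023  0.003 -1.   ] q [-0.161  0.209  1.894 -0.001  1.062  1.608]
```

The door met its stop, with forces of 7–15 N. I'll back off, rise and check it.

>>> arm_command([
  [[0, 0, 0, 0, 0, -0.3, 0], [0, 0, 0, 0, 0, 2.0, 0], [0, 0, 0, -1, 0, 3.0, 0], [0, 0, 0, -4, 0, 3.0, 0], [0, 0, 0, -4, 1.0, 0, 0], [0, 0, 0, -3, 3.0, 0, 0], [0, 0, 0, 0, 4.0, 0, 0], [0, 0, 0, 0, 0, 0, 0]],
])

```text
time: 9.35
tool_pos: [0.4874, -0.1301, 0.2624]
tcp_rot: [-2.082, 0.2, 2.161]
wrist_force: [0.8, 0.7, -0.0]
width: -0.002
```

```bash
python3 - <<'E'
from plan import *
st()
for n in('top','wrist','scene'): snap(n,n+'7')
cv2.imwrite('pics/t7.png',np.hstack([cv2.imread('pics/top7.png')[60:330,150:420],cv2.imread('pics/wrist7.png')[:270]]))
cv2.imwrite('pics/s7c.png',cv2.resize(cv2.imread('pics/scene7.png')[130:350,180:420],None,fx=2.5,fy=2.5))
P=cloud('wrist7')-O; D=np.stack([P@Xd,P@Yd,P[...,2]],-1)
m=(abs(D[...,2]-.168)<.003)&(D[...,0]<.003)&(D[...,0]>-.06)&(abs(D[...,1])<.12)
Q=D[m]
for a in np.arange(-.11,.1,.03):
    k=(Q[:,1]>a)&(Q[:,1]<a+.03)
    if k.sum()>5: print(a,k.sum(),np.percentile(Q[k],[3,97],axis=0)[:,0])
hsv=cv2.cvtColor(cv2.imread('pics/wrist7.png'),cv2.COLOR_BGR2HSV)
m=(abs(hsv[...,0].astype(int)-65)<15)&(hsv[...,1]>120)&(abs(D[...,1]+.145)<.04)&(D[...,2]>.1)
print('btn',m.sum(),np.median(D[m],axis=0),np.percentile(D[m],[2,98],axis=0),np.percentile(P[m]+O,[2,50,98],axis=0))
E
```

```text
t 9.35 tip [ 0.487 -0.13   0.24 ] dryer xyz -0.10741571393338971 -0.13773054768305715 0.2403886643922347 F [ 0.783  0.749 -0.046] w -0.002160148310913084 ax [-0.037  0.004 -0.999] q [-0.306 -0.044  1.927 -0.007  1.294  1.456]
-0.11 689 [-0.011  0.001]
-0.08 760 [-0.011  0.   ]
-0.05 758 [-0.011  0.   ]
-0.020000000000000004 797 [-0.011  0.001]
0.009999999999999995 768 [-0.011  0.   ]
0.039999999999999994 151 [-0.011  0.   ]
btn 647 [ 0.039 -0.145  0.132] [[ 0.032 -0.158  0.123]
 [ 0.045 -0.133  0.134]] [[ 0.622 -0.179  0.123]
 [ 0.629 -0.165  0.132]
 [ 0.636 -0.154  0.134]]
```

View pics/t7.png

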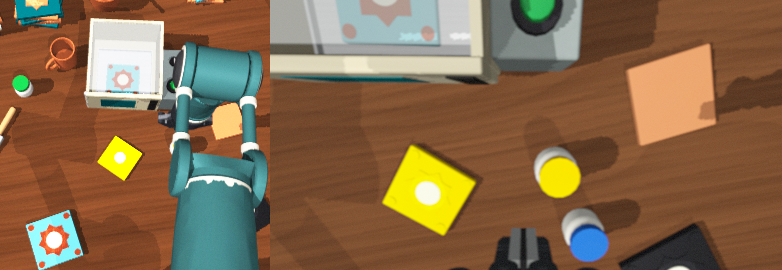

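View pics/s7c.png

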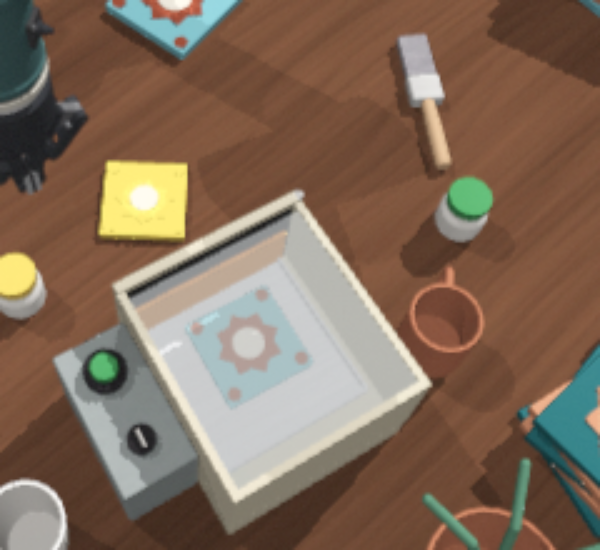

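The door is shut: its top edge lies at X -11..0 along its whole length. The button is cut off at the top of the wrist view, so I'll move closer for one better measurement.

```bash
python3 - <<'E'
from plan import *
rows([W(-.02,-.145,.21)],Rt(0))
E
```

```text
[[[0.003, 0.013, 0.0, 0.9, 0.4, -2.9, 0], [0.003, 0.013, 0.0, 0.9, 0.4, -2.9, 0], [0.002, 0.013, 0.0, 0.9, 0.3, -3.0, 0]]]
```

>>> arm_command([
  [[0.003, 0.013, 0, 0.9, 0.4, -2.9, 0], [0.003, 0.013, 0, 0.9, 0.4, -2.9, 0], [0.002, 0.013, 0, 0.9, 0.3, -3.0, 0], [0, 0, 0, 0, 0, 0, 0]],
])

```text
time: 9.9
tool_pos: [0.5733, -0.1487, 0.2276]
tcp_rot: [-2.117, 0.199, 2.124]
wrist_force: [-0.4, -0.9, -0.2]
width: -0.003
```

```bash
python3 - <<'E'
from plan import *
st()
snap('wrist','w8')
P=cloud('w8')-O; D=np.stack([P@Xd,P@Yd,P[...,2]],-1)
hsv=cv2.cvtColor(cv2.imread('pics/w8.png'),cv2.COLOR_BGR2HSV)
m=(abs(hsv[...,0].astype(int)-65)<15)&(hsv[...,1]>120)&(abs(D[...,1]+.145)<.04)&(D[...,2]>.1)
print('btn',m.sum(),np.median(D[m],axis=0),np.percentile(D[m],[1,99],axis=0))
rr=np.hypot(D[...,0]-.045,D[...,1]+.145)
for a in range(0,30,3):
    k=(rr>=a/1e3)&(rr<(a+3)/1e3)&(D[...,2]>.09); print(a,k.sum(),np.median(D[k][:,2]) if k.sum() else 0)
E
```

```text
t 9.9 tip [ 0.573 -0.149  0.206] dryer xyz -0.018779162158665524 -0.13921892593236024 0.2055659091843579 F [-0.408 -0.919 -0.233] w -0.003208106884887461 ax [-0.003  0.003 -1.   ] q [-0.297  0.129  1.813  0.002  1.204  1.463]
btn 1096 [ 0.045 -0.146  0.133] [[ 0.03  -0.16   0.122]
 [ 0.058 -0.133  0.135]]
0 50 0.13344832581589494
3 150 0.13341418452641884
6 243 0.1333894706539193
9 1129 0.34923042951729866
12 358 0.1312763782841706
15 478 0.12337237614222592
18 552 0.12321463073396359
21 430 0.11183433818253989
24 681 0.11129583680723354
27 775 0.11134608168367013
```

View pics/w8.png

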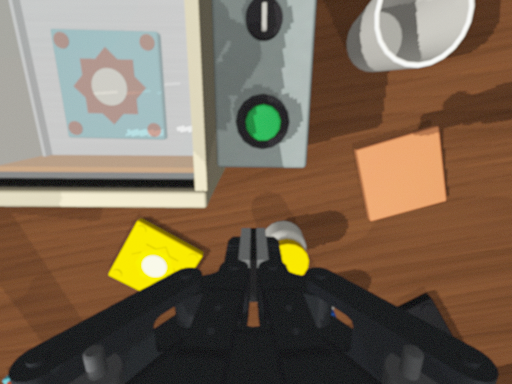

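The wrist view shows the green button at px (264,121). Its centre is dryer (0.045,-0.146), top 0.1335, with its bezel 10 mm lower. I'll go above it.

```bash
python3 - <<'E'
from plan import *
rows([W(.044,-.146,.165)],Rt(0),step=.025)
E
```

```text
[[[0.0, 0.0, 0.0, 1.0, 0.2, -1.6, 0], [0.0, 0.0, 0.0, 1.0, 0.2, -1.6, 0], [0.003, 0.003, 0.001, 1.0, 0.2, -1.6, 0], [0.0, 0.0, 0.0, 1.1, 0.1, -1.6, 0]]]
```

>>> arm_command([
  [[0, 0, 0, 1.0, 0.2, -1.6, 0], [0, 0, 0, 1.0, 0.2, -1.6, 0], [0.003, 0.003, 0.001, 1.0, 0.2, -1.6, 0], [0, 0, 0, 0.9, 0.1, -1.6, 0], [0, 0, 0, 0, 0, 0, 0]],
])

```text
time: 10.45
tool_pos: [0.6314, -0.1599, 0.1852]
tcp_rot: [-2.11, 0.192, 2.133]
wrist_force: [-0.8, -0.5, 0.5]
width: -0.001
```

```bash
python3 - <<'E'
from plan import *
st(); rows([W(.044,-.146,.138)],Rt(0),step=.01)
E
```

```text
t 10.45 tip [ 0.631 -0.16   0.163] dryer xyz 0.04019390558372253 -0.13895253295422544 0.16316520565664036 F [-0.764 -0.535  0.496] w -0.0013139934118487522 ax [-0.01   0.006 -1.   ] q [-0.288  0.275  1.719  0.003  1.159  1.468]
[[[0.003, 0.004, 0.001, 0.8, 0.2, -0.1, 0], [0.003, 0.004, 0.002, 0.9, 0.3, -0.1, 0], [0.003, 0.003, 0.001, 0.8, 0.2, -0.2, 0]]]
```

>>> arm_command([
  [[0.003, 0.004, 0.001, 0.7, 0.2, -0.1, 0], [0.003, 0.004, 0.002, 0.7, 0.3, -0.1, 0], [0.003, 0.003, 0.001, 0.7, 0.2, -0.2, 0], [0, 0, 0, 0, 0, 0, 0]],
])

```text
time: 10.85
tool_pos: [0.6312, -0.1655, 0.163]
tcp_rot: [-2.117, 0.206, 2.122]
wrist_force: [0.1, 0.7, 0.4]
width: -0.003
```

```bash
python3 - <<'E'
from plan import *
st()
E
```

```text
t 10.85 tip [ 0.631 -0.165  0.141] dryer xyz 0.041275865119382 -0.1445190915970951 0.1409599717640077 F [0.138 0.75  0.377] w -0.002949447463763931 ax [-0.002  0.001 -1.   ] q [-0.295  0.29   1.743 -0.     1.111  1.47 ]
```

>>> arm_command([
  [[0, 0, 0, 0.4, 0, 0, 0], [0, 0, 0, 0.3, 0, -0.1, 0], [0, 0, 0, 0.3, 0, -0.1, 0]],
])

```text
time: 11.15
tool_pos: [0.633, -0.1661, 0.1535]
tcp_rot: [-2.119, 0.206, 2.12]
wrist_force: [-1.0, 0.5, 1.5]
width: -0.0
```

>>> arm_command([
  [[0, 0, 0, 0.3, 0, 0, 0], [0, 0, 0, 0.2, 0, 0, 0]],
])

```text
time: 11.35
tool_pos: [0.6331, -0.1661, 0.149]
tcp_rot: [-2.118, 0.206, 2.12]
wrist_force: [-1.8, 0.8, 4.1]
width: -0.002
```

>>> arm_command([
  [[0, 0, 0, 0.3, 0, 0, 0], [0, 0, 0, 0.2, 0, 0, 0]],
])

```text
time: 11.55
tool_pos: [0.6332, -0.1661, 0.1479]
tcp_rot: [-2.118, 0.206, 2.12]
wrist_force: [-5.6, 1.6, 12.6]
width: 0.003
```

The force went from 4 N to 12.6 N with almost no further travel, so the button is at its bottom stop. I'll release it and rise clear.

>>> arm_command([
  [[0, 0, 0, 0.1, 0, 0, 0], [0, 0, 0, -1.0, 0, 0, 0], [0, 0, 0, -2.0, 0, 0, 0], [0, 0, 0, -3.0, 0, 0, 0], [0, 0, 0, -3.0, 0, 2, 0], [0, 0, 0, -2.0, 0, 4, 0], [0, 0, 0, 0, 0, 4, 0], [0, 0, 0, 0, 0, 3, 0], [0, 0, 0, 0, 0, 0, 0]],
])

```text
time: 12.45
tool_pos: [0.5047, -0.1412, 0.2649]
tcp_rot: [-2.127, 0.208, 2.114]
wrist_force: [-0.5, 0.3, -0.4]
width: 0.001
```

```bash
python3 - <<'E'
from plan import *
st()
for n in('top','wrist','scene'): snap(n,n+'9')
cv2.imwrite('pics/t9.png',np.hstack([cv2.imread('pics/top9.png')[60:330,150:420],cv2.imread('pics/wrist9.png')[:270]]))
cv2.imwrite('pics/s9c.png',cv2.resize(cv2.imread('pics/scene9.png')[130:350,130:420],None,fx=2.5,fy=2.5))
P=cloud('wrist9')-O; D=np.stack([P@Xd,P@Yd,P[...,2]],-1)
rr=np.hypot(D[...,0]-.045,D[...,1]+.146); k=rr<.009; print('btn z',k.sum(),np.median(D[k][:,2]))
P=cloud('scene9')-O; D=np.stack([P@Xd,P@Yd,P[...,2]],-1)
rr=np.hypot(D[...,0]-.045,D[...,1]+.146); k=rr<.009; print('btn z scene',k.sum(),np.median(D[k][:,2]))
m=(abs(D[...,2]-.168)<.003)&(D[...,0]<.003)&(D[...,0]>-.06)&(abs(D[...,1])<.12);Q=D[m]
for a in np.arange(-.11,.1,.04):
    k=(Q[:,1]>a)&(Q[:,1]<a+.04)
    if k.sum()>5: print(a,k.sum(),np.percentile(Q[k],[3,97],axis=0)[:,0])
E
```

```text
t 12.45 tip [ 0.505 -0.141  0.243] dryer xyz -0.08734904255543058 -0.1452025511122481 0.24292110171373682 F [-0.487  0.309 -0.446] w 0.0005759321951743792 ax [ 0.006 -0.002 -1.   ] q [-0.32  -0.035  1.913 -0.     1.256  1.445]
btn z 402 0.1331244669744982
btn z scene 45 0.13054370789013703
-0.11 59 [-0.01   0.001]
-0.07 66 [-0.01  0.  ]
-0.030000000000000013 63 [-0.011  0.001]
0.009999999999999981 58 [-0.01   0.001]
0.049999999999999975 63 [-0.011  0.001]
0.08999999999999996 25 [-0.01   0.001]
```

View pics/t9.png

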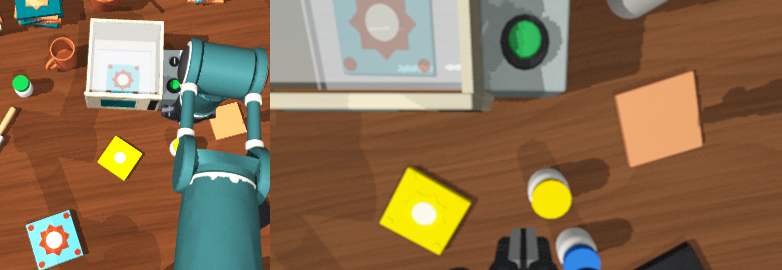

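View pics/s9c.png

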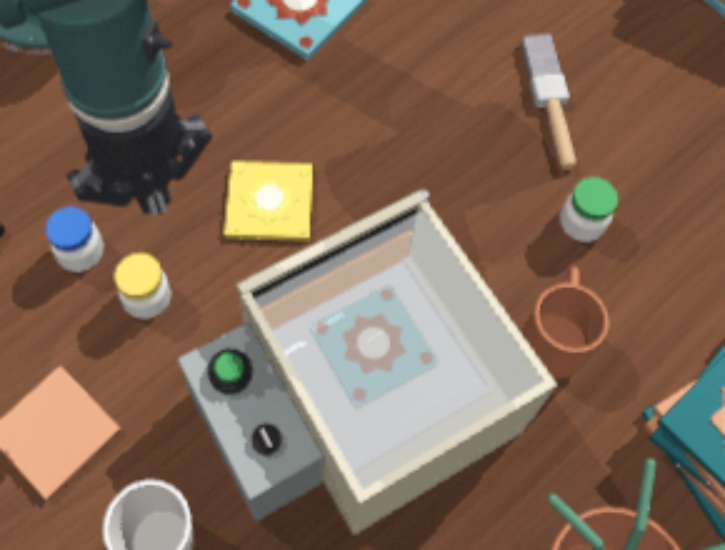

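The final pictures show:
- the door shut, cream edge flush along the front in the scene crop from (240,285) to (425,195)
- the tile lying on the tray inside at (375,343)
- the button up again at (230,368), top 0.133
- the bystanders where they were and the gripper clear

I'll hand the job in.

```bash
python3 -c "
from workcell import bot
print(bot.finish_job())"
```

```text
the job is handed in; nothing more can be done
None
```

The job is done and handed in at about 12.6 s of the 64 s allowed; the hand-in gave no verdict.

- **Tray:** I pushed the tray in with the shut fingertips until it met its stop at about 18 N. The plate's face then measured within about 3 mm of the dryer's front plane. The tile was not touched and still lies flat on the tray.
- **Door:** I then swung the door shut from its outer face, from about 2.07 rad to its stop. Its top edge lies along the front plane over its whole length, within about 1 mm in both the wrist and scene cameras.
- **Start button:** With the door shut, I pressed the button to its bottom stop, where the force rose from 4 to 12.6 N with almost no more travel. I then let it rise. The wrist camera puts its top at 0.133 m, as before the press. The scene camera read 0.1305 m, about 2.5 mm lower, but its view is oblique and covers few pixels, and calibration is only good to about 2 mm.

In the last pictures the jars, mug, beaker, brush and plain tile look undisturbed, though I judged that by eye and did not measure them. The gripper was clear of everything at the end.

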